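Key the rod-rest arm onto its bench stand

ROBOT

A 6-joint arm with a two-finger parallel gripper is mounted at the origin on the work surface. World frame = base frame: x ahead of the robot, y to its left, z up, the work surface at z = 0. Lengths are in mm, angles in degrees, forces in N, time in s.
With the tool pointing down it reaches from about 350 to 850 mm from the base axis. Payload 8.1 kg.
Tool frame: the origin (TCP) lies at the very end of the fingers, on their centre line; the grasp point (between the pads) lies r.tcp_to_grasp behind it (r.tcp_to_grasp is the distance from the TCP to the grasp point, in mm); z points along the fingers, y is the line along which they close (so a half turn about z gives the same grasp; the last joint's range is limited). The gripper opens to 85 mm and grips with 20 to 120 N. Pads are 22 mm wide; open, the fingers measure 114 mm over their backs; the gripper's body (76 mm by 85 mm) begins 54 mm behind the grasp point. The pads swing forward as they close: fully open they stand 13 mm farther back than shut.
Start: joints at [-72.96, 7.471, 85.268, -0, 87.261, -4.893], TCP at [224.132, -556.57, 231.292] pointing down, gripper open.
Joint ranges: [-169.43, 169.43], [-51.17, 129.36], [1.28, 143.12], [-76.62, 256.62], [0, 156.53], [-152.29, 152.29]. Speed limits (degrees/s): [136.94, 136.94, 159.86, 180, 180, 180].

INTERFACE

Orientations are given as [roll, pitch, yaw] about the fixed x, y, z axes, in that order (R = Rz(yaw) Ry(pitch) Rx(roll)).
In Python, from bench import r gives the robot as it stands.
- The arm moves only by the shell command python3 -m handwheel 'ROWS' [OPENING] [FORCE]. ROWS is JSON, a list of rows, each a list of 4 numbers: the shift along the tool's x, y, z in m, then the turn about the tool's z in degrees. A call has 1 to 10 rows; each row shifts and turns the commanded pose from where the row before left it, along the tool's axes as they then stand; what a row does not reach is not made up. A row lasts 1/10 s, in which the tool goes at most 50 mm and 8.59 degrees, less where a joint would pass 70% of its speed; a pose out of reach is approached as far as the arm can. A call is refused whole if a number of a shift passes 0.05 or a number of a turn 8.59, either way. A call with a gripper value outside its range is refused whole. OPENING is the finger opening in m, from 0 to 0.0854, set as the call begins (- or left out, the last holds). The fingers move at their own pace and stop on an object; FORCE is the grip in N (left out, the last holds). Time passes only in rows, so rows that do not move let the fingers close. It gives the time, the measured TCP pose, the force, the opening and the grip force at its end, in the units of the state.
- r.sense(): the state, without advancing time (a new reading comes with each control period).
- r.snapshot(name): name is "side" or "top"; returns the picture (420x560x3 uint8, red, green, blue); there is no depth.
- r.camera_params(name): a dict with "fx", "fy", "cx", "cy" (pixels), "R" (3x3) and "t" (3): a world point X has camera coordinates R X + t. Camera axes: x right, y down, z forward; pixel columns grow to the right and rows downward; lengths in mm; the calibration is good to about 2 mm. A picture is of the moment at which its call begins. camera_params takes no time and is no camera call.
- r.hand_in(): hands the job in; it is judged then, once.
The state is a dict: "time": time; "joint_pos": joint angles; "qd": joint speeds; "joint_efforts": joint torques, N m; "tool_pos": TCP position; "tcp_rot": TCP orientation; "ft_force": force on the tool from outside, world axes, zero at the start; "wrist_torque": the same for the moment, N m; "finger_gap": finger opening in mm; "grip_force": force on a finger pad.
Only numpy, scipy, OpenCV 4.12 (cv2) and the standard library are available. Lean on these libraries where they do the work, as an engineer would, in place of code of your own. Each camera call takes 0.05 s, during which the arm holds its last target. There are 200 camera calls.

TASK

Fit the loose rod-rest arm onto the upright keyed post of the steel bench stand: slip its hub over the post, feel round for the keyway with light pressure until the tab inside the hub drops in, and bring the hub fully home, flat on the post's collar, then let go. Do it gently, never forcing the hub against the post, and leave the other things on the bench where they are.

Things in the scene. Friction and masses are not known exactly. Their poses are not given: they have to be found in the camera images.
- rest_arm: Loose steel rod-rest arm, 0.2 to 0.4 kg, upright on the bench. Origin: centre of its hub's underside, on the bore's axis; z up, x along its long bar. Hub 30 mm high, 50 mm along x; two parallel grip flats 44 mm apart face +y and -y, each 24 mm long. Through bore 31 mm, lower mouth flared to 34 mm. Bars 14 mm wide, 6 to 14 mm above the underside, run to x = +89 mm and (short tail) x = -52 mm.
- tab (a point): Inner lower edge of the one tab inside the hub's bore, on the long bar's side: 9.5 mm from the bore's axis along the arm's +x, 6 mm above the underside. The tab is 7 mm wide and runs from 6 to 24 mm above the underside.
- fork (a point): Root of the V fork near the end of the long bar, 83 mm from the bore's axis along the arm's +x: two round prongs 6 mm thick that rise to 45 mm above the underside and spread to 19 mm either side.
- stand: Fixed steel plate 150 (x) by 115 (y) by 10 mm, with an upright post at its centre and three bits of glass rod stuck near its edges. Origin: centre of the plate's underside, on the post's axis; z up. The post does not turn; its one keyway faces somewhere 0.2 to 1.5 rad counter-clockwise (seen from above) of the stand's +x; that angle is not measured.
- post_axis (a point): On the post's axis at the hub's seat: the flat top, 40 mm above the bench, of a round collar of radius 19 mm. Axes are the stand's, not the keyway's. A fully home hub has its underside here.
- keyed_top (a point): On the post's axis at the top of its keyed part (radius 14 mm, 40 to 58 mm above the bench, top edge chamfered 2.5 mm). Keyway: straight vertical slot 10 mm wide, full height, open at top and outside, floor 8 mm from the axis. Off the keyway the tab stands on this top, the hub's underside 52 mm above the bench; with the tab within about 0.1 rad of the keyway the hub goes down to 40 mm.
- post_top (a point): Tip of the post, 92 mm above the bench: a slim pilot of radius 7.5 mm from 58 to 84 mm, then a cone nose.
- tweezers: Bystander: steel tweezers 150 mm long, lying flat. Origin at the centre of the underside.
- spacer: Bystander: plain dark steel ring, 38 mm outside, 25 mm bore, 12 mm high. Origin at the centre of the underside.
- spacer2: Bystander: plain brass ring, 34 mm outside, 19 mm bore, 16 mm high. Origin at the centre of the underside.
- paddle: Bystander: flat paddle with a wooden handle, 260 mm long, lying flat.
- jar: Bystander: glass jar with a steel lid, 64 mm wide, 85 mm high. Origin at the centre of the underside.
- brick: Bystander: terracotta brick 110 x 60 x 40 mm. Origin at the centre of the underside.
- brush: Bystander: brush 180 mm long, lying flat.
Not all that is in view belongs to the job. Leave any orange look-alike of the stand alone. What is shaped like the rest_arm but green is not meant.

How it is judged:
By the outcome, as a careful person would: the job done as asked, in the order asked, and still so for the second after the job is handed in, with the robot touching nothing.
It also fails if it takes over 54 s, if anything falls off the work surface, if the arm or the gripper's body presses on something with over 40 N, if the wrist force passes 120 N, or if a joint passes its speed limit or range.

## Working session

There is one attempt and no reset: what is moved stays moved. The work goes in short steps, Python scripts to look and compute and a shell command to move; the robot and the scene stay as the last step left them, time stands still between calls to the robot, and variables do not carry over. Pictures are saved under pics/ and viewed, at most 10 in all, crops included, and the job is handed in when it is done.

```bash
mkdir -p pics
python3 - <<'E'
from bench import r
import cv2
for n in("top","side"):
    cv2.imwrite(f"pics/{n}0.png",r.snapshot(n)[:,:,::-1]); p=r.camera_params(n); print(n,p)
print(r.sense(),r.tcp_to_grasp)
E
```

```text
top {'fx': 515.4318336299565, 'fy': 515.4318336299565, 'cx': 278.146066603157, 'cy': 205.39225796344618, 'R': array([[ 0.01538523, -0.99987178, -0.00443968],
       [-0.98949864, -0.01458709, -0.14380421],
       [ 0.14372101,  0.00660552, -0.9895962 ]]), 't': array([  -7.6358031 ,  553.69907118, 1279.41080004])}
side {'fx': 529.3508629550968, 'fy': 529.3508629550968, 'cx': 277.23084692417973, 'cy': 209.66858288512952, 'R': array([[-9.28910636e-01, -3.70303696e-01,  4.51287099e-04],
       [-2.79380158e-01,  7.00027081e-01, -6.57197698e-01],
       [ 2.43046823e-01, -6.10604012e-01, -7.53718105e-01]]), 't': array([ 539.33302485,  216.33637981, 1102.6327972 ])}
{'time': 0.1, 'joint_pos': array([-7.29590711e+01,  7.51211913e+00,  8.53244634e+01, -1.47408140e-03,
        8.72630474e+01, -4.89289603e+00]), 'qd': array([ 0.11550972, -0.09024456, -0.21470842, -0.01398418, -0.06446184,
        0.02171864]), 'joint_efforts': array([ 7.47912309e-04, -5.70951211e+01, -5.01943052e+01, -2.25913150e-04,
        8.07940378e-03,  2.80899762e-06]), 'tool_pos': array([ 223.98292474, -556.06834749,  230.32175389]), 'tcp_rot': array([-1.79900608e+02, -7.03085775e-03,  2.19338905e+01]), 'ft_force': array([-0.06189528,  0.04619898,  0.44307335]), 'wrist_torque': array([-0.00667255,  0.0325418 , -0.02983704]), 'grip_force': 0.0, 'finger_gap': 85.43453292198579} 18.700000000000003
```

View pics/top0.png

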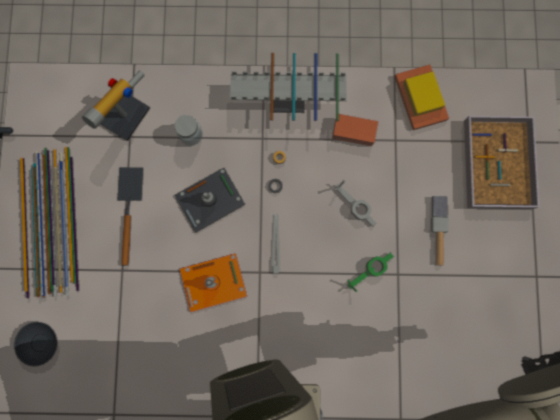

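View pics/side0.png

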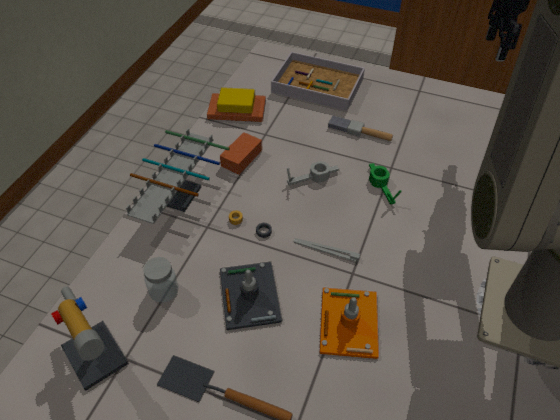

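The top view shows the grey rest_arm hub at about (361,209), with its fork towards (335,188). The dark stand's post is near (208,198), and the orange stand and green arm are decoys. The side view has the hub at (319,171) and the post at (249,283). Next I'll zoom in on both.

Run:
```python
import cv2,numpy as np
t=cv2.imread("pics/top0.png");s=cv2.imread("pics/side0.png")
def c(i,x,y,w=80,h=60): return cv2.resize(i[y:y+h,x:x+w],(400,300),interpolation=cv2.INTER_CUBIC)
m=np.vstack([np.hstack([c(t,310,175),c(t,170,165)]),np.hstack([c(s,275,145),c(s,210,255,)])])
cv2.imwrite("pics/m0.png",m)
```

```text
(no output)
```

View pics/m0.png

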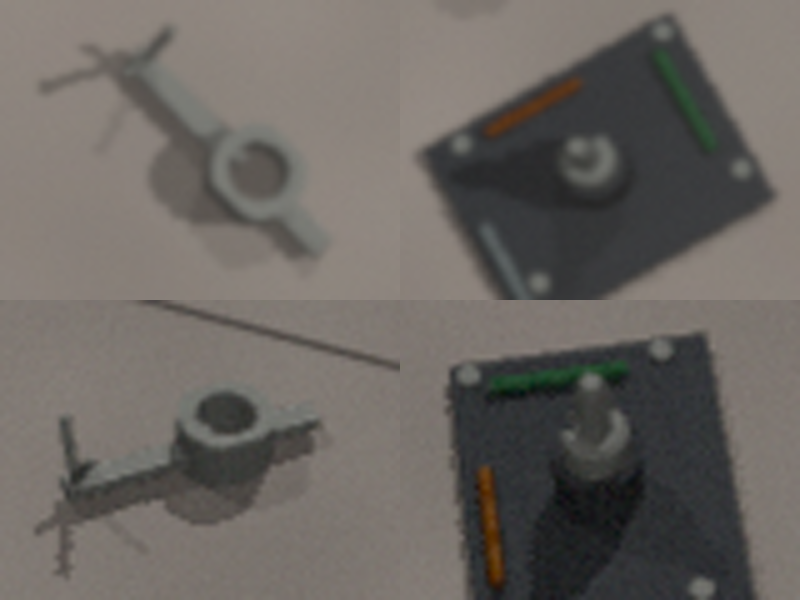

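The zoom shows the ring's centre at about (361,209.4) and the bar running up-left to the fork. The post's nose is at about (205,195.4), and its keyed top is near (208.4,197). There are hints of a notch, so I'll look closer while computing poses.

```bash
cat > h.py <<'E'
import numpy as np
from bench import r
def ray(n,u,v,z):
    p=r.camera_params(n);R=p["R"];t=p["t"]
    d=R.T@np.array([(u-p["cx"])/p["fx"],(v-p["cy"])/p["fy"],1]);c=-R.T@t
    return (c+d*(z-c[2])/d[2])
def proj(n,X):
    p=r.camera_params(n);c=p["R"]@np.array(X)+p["t"];return p["fx"]*c[0]/c[2]+p["cx"],p["fy"]*c[1]/c[2]+p["cy"]
E
python3 - <<'E'
from h import *
import cv2
np.set_printoptions(precision=1,suppress=True)
T=lambda x,y,z:ray("top",310+x/5-.4,175+y/5-.4,z)
P=lambda x,y,z:ray("top",170+(x-400)/5-.4,165+y/5-.4,z)
S=lambda x,y,z:ray("side",275+x/5-.4,145+(y-300)/5-.4,z)
Q=lambda x,y,z:ray("side",210+(x-400)/5-.4,255+(y-300)/5-.4,z)
print("hub top",T(256,172,30),"side",S(227,413,30))
a,b=T(128,62,14),T(315,235,14);print("root",a,"tail",b,np.linalg.norm(a-b),np.degrees(np.arctan2(*(a-b)[1::-1])))
c=S(75,485,14);d=S(320,420,14);print("side",c,d,np.degrees(np.arctan2(*(c-d)[1::-1])))
print("post tip",P(573,148,90),Q(592,382,90),"keyed",P(592,163,58),Q(595,435,58))
cs=[P(421,151,10),P(671,13,10),P(776,196,10)];print("corners",cs,"centre",(cs[0]+cs[2])/2)
t=cv2.imread("pics/top0.png");s=cv2.imread("pics/side0.png")
def c(i,x,y): 
    k=cv2.resize(i[y:y+30,x:x+30],(400,400),interpolation=cv2.INTER_CUBIC);return cv2.normalize(k,None,0,255,cv2.NORM_MINMAX)
cv2.imwrite("pics/m1.png",np.hstack([c(t,193,183),c(s,234,268)]))
E
```

```text
hub top [ 549.  -212.2   30. ] side [ 549.6 -215.7   30. ]
root [ 608.5 -148.    14. ] tail [ 518.6 -245.    14. ] 132.23834171575695 47.19210855718044
side [ 608.5 -154.1   14. ] [ 507.8 -244.5   14. ] 41.908290525505755
post tip [571.7 183.5  90. ] [572.2 179.9  90. ] keyed [569.5 178.5  58. ] [570.6 183.8  58. ]
corners [array([582.2, 275.6,  10. ]), array([658.2, 146.4,  10. ]), array([561. ,  88.3,  10. ])] centre [571.6 182.   10. ]
```

View pics/m1.png

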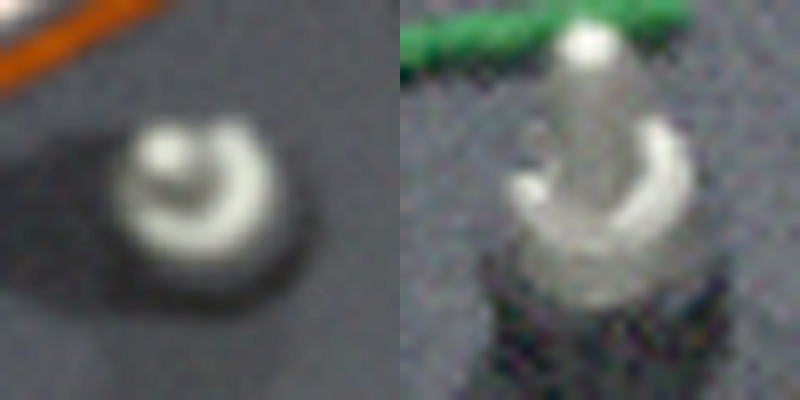

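Both views agree: the hub is at about (549,-214) with the arm's yaw near 46.5°, and the post is at about (571,182). In this zoom the gap in the bright keyed top points straight up in the top view, towards (205,130). In the side view it is on the left, at (545,150). That puts the keyway at a world yaw of about 5–10°, which fits the stand's yaw of −60° and the stated range.

```bash
cat >> h.py <<'E'
def to(x,y,z):
    s=r.sense();p=s["tool_pos"];a=np.radians(s["tcp_rot"][2]);d=np.array([x,y,z])-p
    print("time",round(s["time"],2),"yaw",round(s["tcp_rot"][2],2),"pos",p.round(1),"tool shift m:",np.round([d[0]*np.cos(a)+d[1]*np.sin(a),d[0]*np.sin(a)-d[1]*np.cos(a),-d[2]],1)/1000,"F",s["ft_force"].round(1))
E
python3 -m handwheel '[[0.03,-0.0137,0,0],[0.03,-0.0137,0,0],[0.03,-0.0137,0,0],[0.03,-0.0137,0,0],[0.03,-0.0137,0,0],[0.03,-0.0137,0,0],[0.03,-0.0137,0,0],[0.03,-0.0137,0,0],[0.03,-0.0137,0,0],[0.03,-0.0137,0,0]]' 0.0854
python3 -c "from h import *; to(549.3,-214,90)"
```

```text
time: 1.1
tool_pos: [451.8, -316.1, 230.8]
tcp_rot: [-180.0, 0.0, 21.9]
ft_force: [-0.6, -0.9, -0.3]
finger_gap: 85.4
grip_force: 0.0
time 1.1 yaw 21.93 pos [ 451.8 -316.1  230.8] tool shift m: [ 0.1286 -0.0583  0.1408] F [-0.6 -0.9 -0.3]
```

```bash
python3 -m handwheel '[[0.026,-0.012,0.028,0],[0.026,-0.012,0.028,0],[0.026,-0.012,0.028,0],[0.026,-0.012,0.028,0],[0.0246,-0.0103,0.028,0],[0,0,0,-8.2],[0,0,0,-8.2],[0,0,0,-8.2],[0,0,0,0],[0,0,0,0]]'
python3 -c "from h import *; to(549.3,-214,4)
import cv2
t=r.snapshot('top')[:,:,::-1];s=r.snapshot('side')[:,:,::-1]
c=lambda i,x,y:cv2.resize(i[y:y+100,x:x+70],(400,571))
cv2.imwrite('pics/m2.png',np.hstack([c(t,325,160),c(s,285,100)]))"
```

```text
time: 2.1
tool_pos: [548.5, -215.2, 91.0]
tcp_rot: [-180.0, 0.0, 46.3]
ft_force: [-0.1, 0.5, 0.1]
finger_gap: 85.4
grip_force: 0.0
time 2.1 yaw 46.28 pos [ 548.5 -215.2   91. ] tool shift m: [ 0.0014 -0.0003  0.087 ] F [-0.1  0.5  0.1]
```

View pics/m2.png

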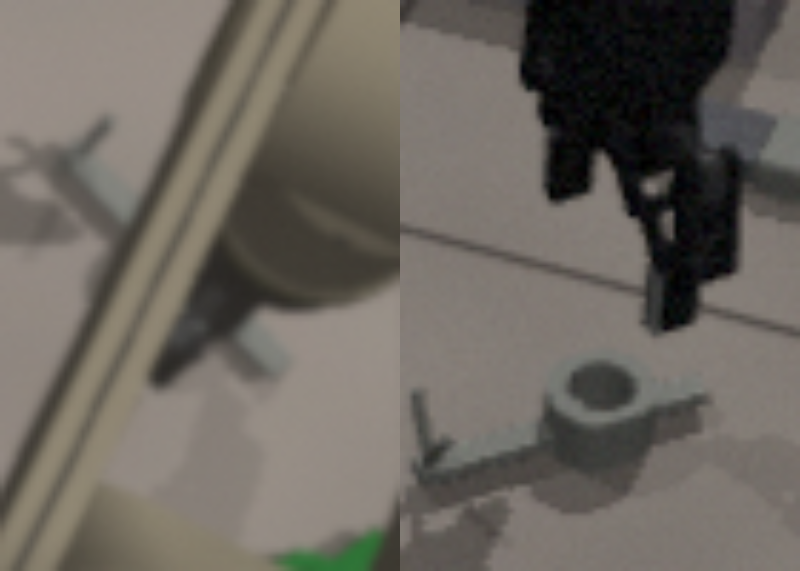

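Above the hub: in the side view the open fingers at (570,195) and (665,325) straddle the hub at (603,385). In the top view the arm hides the hub. I'll descend and close gently.

```bash
python3 -m handwheel '[[0.0014,-0.0003,0.025,0],[0,0,0.025,0],[0,0,0.02,0],[0,0,0.01,0],[0,0,0.006,0],[0,0,0,0],[0,0,0,0]]'
python3 -m handwheel '[[0,0,0,0],[0,0,0,0],[0,0,0,0],[0,0,0,0],[0,0,0,0],[0,0,0,0],[0,0,0,0],[0,0,0,0],[0,0,0,0],[0,0,0,0]]' 0.03 40
python3 -c "from h import *; to(549.3,-214,4);print(r.sense()['wrist_torque'])"
```

```text
time: 2.9
tool_pos: [550.2, -214.5, 6.3]
tcp_rot: [179.9, -0.0, 46.5]
ft_force: [0.5, 0.2, -0.1]
finger_gap: 85.1
grip_force: 0.0
time: 3.9
tool_pos: [550.0, -214.3, 6.2]
tcp_rot: [179.9, -0.0, 46.5]
ft_force: [-1.3, 0.9, 6.2]
finger_gap: 43.6
grip_force: 41.3
time 3.9 yaw 46.53 pos [ 550.  -214.3    6.2] tool shift m: [-0.0003 -0.0007  0.0022] F [-1.3  0.9  6.2]
[0.20528559 0.26332776 0.04601782]
```

```bash
python3 -m handwheel '[[0,0,-0.01,0],[0,0,-0.03,0],[0,0,-0.04,0],[0,0,-0.035,0],[0.024,-0.0205,0,0],[0.028,-0.0238,0,0],[0.028,-0.0238,0,0],[0.028,-0.0238,0,0],[0.028,-0.0238,0,0],[0.028,-0.0238,0,0]]'
python3 -m handwheel '[[0.028,-0.0238,0,0],[0.028,-0.0238,0,0],[0.024,-0.0205,0,0],[0.02,-0.017,0,7.7],[0,0,0,7.7],[0,0,0,7.7],[0,0,0,7.7],[0,0,0,7.7],[0,0,0,0],[0,0,0,0]]'
python3 -c "from h import *; to(571.5,182,121)"
```

```text
time: 4.9
tool_pos: [560.4, 2.4, 120.2]
tcp_rot: [-180.0, 0.0, 46.5]
ft_force: [0.0, -0.3, -4.2]
finger_gap: 43.4
grip_force: 41.7
time: 5.9
tool_pos: [567.8, 132.0, 120.1]
tcp_rot: [-180.0, 0.0, 8.3]
ft_force: [0.5, 0.5, -4.1]
finger_gap: 43.5
grip_force: 41.8
time 5.9 yaw 8.26 pos [567.8 132.  120.1] tool shift m: [ 0.0109 -0.049  -0.0009] F [ 0.5  0.5 -4.1]
```

```bash
python3 -m handwheel '[[0.003,-0.012,0,0],[0.004,-0.018,0,0],[0.004,-0.018,0,0],[0,0,0,0],[0,0,0,0],[0,0,0,0]]'
python3 -c "from h import *; to(571.5,182,121)
import cv2
t=r.snapshot('top')[:,:,::-1];s=r.snapshot('side')[:,:,::-1]
cv2.imwrite('pics/s3.png',s)
c=lambda i,x,y:cv2.resize(i[y:y+100,x:x+70],(400,571),interpolation=cv2.INTER_CUBIC)
cv2.imwrite('pics/m3.png',np.hstack([c(t,165,150),c(s,215,205)]))"
```

```text
time: 6.5
tool_pos: [572.2, 181.1, 120.1]
tcp_rot: [180.0, 0.0, 8.1]
ft_force: [-0.6, -0.0, -4.2]
finger_gap: 43.4
grip_force: 41.8
time 6.5 yaw 8.08 pos [572.2 181.1 120.1] tool shift m: [-0.0006 -0.001  -0.0009] F [-0.6 -0.  -4.2]
```

View pics/m3.png

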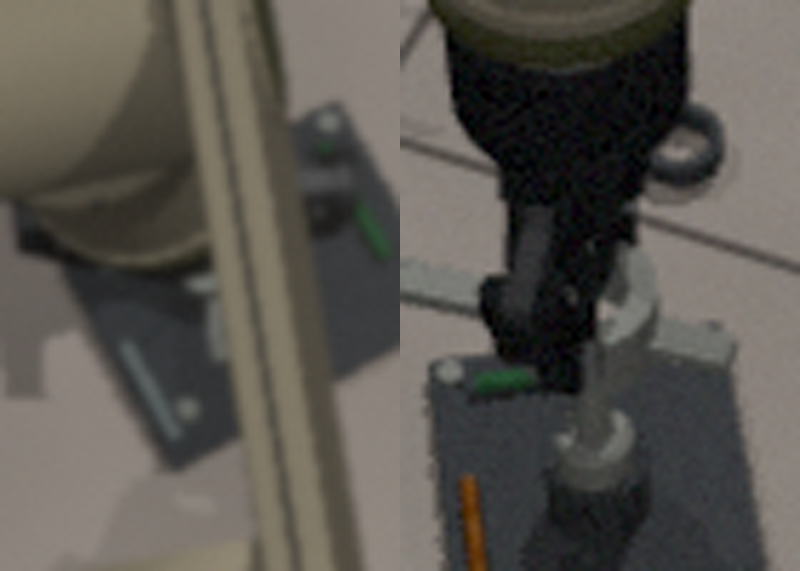

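Run:
```python
from h import *
import cv2
p=r.sense()["tool_pos"];a=np.radians(r.sense()["tcp_rot"][2])
R=np.array([[np.cos(a),-np.sin(a),0],[np.sin(a),np.cos(a),0],[0,0,1]])
o=np.array([p[0],p[1],p[2]-6.2])
s=cv2.imread("pics/s3.png")[205:305,215:285];k=8
s=cv2.resize(s,None,fx=k,fy=k,interpolation=cv2.INTER_CUBIC)[:600]
s=cv2.convertScaleAbs(s,alpha=1.7)
def px(X):
    u,v=proj("side",X);return [int((u-215+.5)*k),int((v-205+.5)*k)]
def poly(L,c,cl=True): cv2.polylines(s,[np.array([px(X) for X in L])],cl,c,1)
th=np.linspace(0,2*np.pi,40)
for z in(0,30): poly([o+R@[15.5*np.cos(t),15.5*np.sin(t),z] for t in th],(0,255,255))
for z in(0,30): poly([o+R@[25*np.cos(t),np.clip(25*np.sin(t),-22,22),z] for t in th],(0,255,0))
poly([o+R@q for q in([-25,-7,14],[-52,-7,14],[-52,7,14],[-25,7,14])],(0,0,255))
c=np.array([571.5,182,0])
poly([c+[14*np.cos(t),14*np.sin(t),58] for t in th],(255,0,255))
poly([c+[7.5*np.cos(t),7.5*np.sin(t),84] for t in th],(255,0,255))
poly([c+[0,0,58],c+[0,0,92]],(255,0,255))
for d in(-21,21):
  poly([c+[8*np.cos(.14+d/57*0),8*np.sin(.14),58],c+[14*np.cos(.14+d/57.3),14*np.sin(.14+d/57.3),58]],(255,255,0))
cv2.imwrite("pics/o3.png",s)
```

```text
(no output)
```

View pics/o3.png

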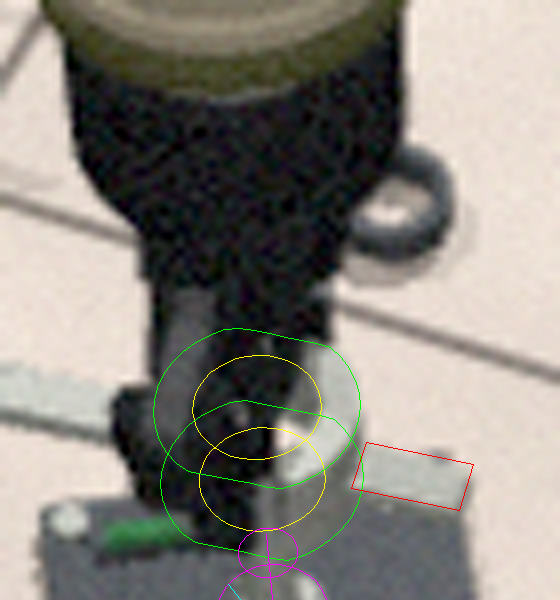

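The overlay of the expected hub and tail matches the held part to within about 1 px. The tail is at (362–470,445–500), and the post axis at x≈268 sits under the bore. I'll shift by about 1 mm and lower gently.

```bash
python3 -m handwheel '[[-0.0006,-0.001,0,0],[0,0,0.008,0],[0,0,0.008,0],[0,0,0.006,0],[0,0,0.006,0],[0,0,0.005,0],[0,0,0,0],[0,0,0,0]]'
python3 -c "from h import *; to(571.5,182,66);print(r.sense()['wrist_torque'])"
```

```text
time: 7.4
tool_pos: [571.5, 182.0, 87.2]
tcp_rot: [-180.0, 0.0, 8.0]
ft_force: [0.2, -0.0, -4.0]
finger_gap: 43.5
grip_force: 41.7
time 7.4 yaw 8.04 pos [571.5 182.   87.2] tool shift m: [-0.     -0.      0.0212] F [ 0.2 -0.  -4. ]
[0.03134376 0.0174646  0.0255667 ]
```

```bash
python3 -m handwheel '[[0,0,0.005,0],[0,0,0.005,0],[0,0,0.005,0],[0,0,0,0],[0,0,0,0]]'
python3 -m handwheel '[[0,0,0.003,0],[0,0,0.003,0],[0,0,0.0015,0],[0,0,0,0],[0,0,0,0]]'
python3 -c "from h import *; to(571.5,182,58);print(r.sense()['wrist_torque'])"
```

```text
time: 7.9
tool_pos: [571.3, 182.0, 72.0]
tcp_rot: [180.0, 0.0, 8.0]
ft_force: [1.1, -0.7, -4.2]
finger_gap: 43.3
grip_force: 41.8
time: 8.4
tool_pos: [571.5, 182.0, 64.8]
tcp_rot: [180.0, 0.0, 8.0]
ft_force: [0.2, -0.0, -3.6]
finger_gap: 43.4
grip_force: 41.8
time 8.4 yaw 8.03 pos [571.5 182.   64.8] tool shift m: [-0.     -0.      0.0068] F [ 0.2 -0.  -3.6]
[-0.01268037  0.00607915  0.01649985]
```

```bash
python3 -m handwheel '[[0,0,0.0015,0],[0,0,0.0015,0],[0,0,0,0]]'
python3 -m handwheel '[[0,0,0.001,0],[0,0,0.001,0],[0,0,0,0]]'
python3 -m handwheel '[[0,0,0.0007,0],[0,0,0.0007,0],[0,0,0,0]]'
python3 -c "from h import *; to(571.5,182,58);print(r.sense()['wrist_torque'])"
```

```text
time: 8.7
tool_pos: [571.4, 182.0, 61.5]
tcp_rot: [180.0, 0.0, 8.0]
ft_force: [-0.5, 0.4, -3.8]
finger_gap: 43.3
grip_force: 41.8
time: 9.0
tool_pos: [571.4, 182.0, 59.6]
tcp_rot: [180.0, 0.0, 8.0]
ft_force: [-0.5, -0.1, -4.1]
finger_gap: 43.4
grip_force: 41.8
time: 9.3
tool_pos: [571.5, 182.0, 58.3]
tcp_rot: [180.0, 0.0, 8.0]
ft_force: [0.6, -0.7, -4.4]
finger_gap: 43.8
grip_force: 41.8
time 9.3 yaw 8.03 pos [571.5 182.   58.3] tool shift m: [ 0.     -0.      0.0003] F [ 0.6 -0.7 -4.4]
[ 0.02405577  0.07124995 -0.00058014]
```

No contact yet. I'm at the expected tab height and the hub is centred laterally, so I'll continue in small steps.

```bash
python3 -m handwheel '[[0,0,0.0007,0],[0,0,0.0007,0],[0,0,0,0]]'
python3 -m handwheel '[[0,0,0.0007,0],[0,0,0.0007,0],[0,0,0,0]]'
python3 -c "from h import *; to(571.5,182,46.2);print(r.sense()['wrist_torque'])"
```

```text
time: 9.6
tool_pos: [571.5, 182.0, 56.8]
tcp_rot: [180.0, 0.0, 8.0]
ft_force: [-0.5, 0.9, -3.6]
finger_gap: 43.6
grip_force: 41.8
time: 9.9
tool_pos: [571.5, 182.0, 55.4]
tcp_rot: [-180.0, 0.0, 8.0]
ft_force: [-0.0, 0.1, -2.8]
finger_gap: 43.4
grip_force: 41.8
time 9.9 yaw 8.03 pos [571.5 182.   55.4] tool shift m: [ 0.     -0.      0.0092] F [-0.   0.1 -2.8]
[-0.02031832  0.05611366  0.01064958]
```

```bash
python3 -m handwheel '[[0,0,0.0007,0],[0,0,0.0007,0],[0,0,0,0]]'
python3 -m handwheel '[[0,0,0.0007,0],[0,0,0.0007,0],[0,0,0,0]]'
python3 -c "from h import *; to(571.5,182,46.2);print(r.sense()['wrist_torque'])"
```

```text
time: 10.2
tool_pos: [571.5, 182.0, 54.1]
tcp_rot: [180.0, 0.0, 8.0]
ft_force: [0.1, -0.4, -3.5]
finger_gap: 43.6
grip_force: 41.8
time: 10.5
tool_pos: [571.5, 182.0, 52.7]
tcp_rot: [180.0, 0.0, 8.0]
ft_force: [0.1, -0.3, -4.0]
finger_gap: 43.5
grip_force: 41.8
time 10.5 yaw 8.03 pos [571.5 182.   52.7] tool shift m: [ 0.     -0.      0.0065] F [ 0.1 -0.3 -4. ]
[ 0.04289306  0.0384143  -0.02640452]
```

The tab is in the keyway with no force on the hub. I'll go on to the seat.

```bash
python3 -m handwheel '[[0,0,0.001,0],[0,0,0.001,0],[0,0,0.001,0],[0,0,0,0]]'
python3 -m handwheel '[[0,0,0.001,0],[0,0,0.001,0],[0,0,0.0005,0],[0,0,0,0]]'
python3 -m handwheel '[[0,0,0.0005,0],[0,0,0.0005,0],[0,0,0,0]]'
python3 -c "from h import *; to(571.5,182,46.2);print(r.sense()['wrist_torque'])"
```

```text
time: 10.9
tool_pos: [571.4, 182.0, 49.5]
tcp_rot: [-180.0, 0.0, 8.0]
ft_force: [0.1, 0.2, -4.4]
finger_gap: 43.1
grip_force: 41.8
time: 11.3
tool_pos: [571.5, 182.0, 47.1]
tcp_rot: [180.0, 0.0, 8.0]
ft_force: [0.0, 0.5, -3.5]
finger_gap: 43.3
grip_force: 41.8
time: 11.6
tool_pos: [571.6, 182.0, 46.3]
tcp_rot: [-180.0, -0.0, 8.0]
ft_force: [-0.7, 0.1, -4.7]
finger_gap: 43.6
grip_force: 41.8
time 11.6 yaw 8.04 pos [571.6 182.   46.3] tool shift m: [-0.0001  0.      0.0001] F [-0.7  0.1 -4.7]
[ 0.04593249  0.03012353 -0.00717029]
```

```bash
python3 -m handwheel '[[0,0,0.0004,0],[0,0,0,0],[0,0,0,0]]'
python3 -m handwheel '[[0,0,0.0004,0],[0,0,0,0],[0,0,0,0]]'
python3 -m handwheel '[[0,0,0.0003,0],[0,0,0,0],[0,0,0,0]]'
```

```text
time: 11.9
tool_pos: [571.6, 182.0, 46.2]
tcp_rot: [180.0, -0.0, 8.0]
ft_force: [-2.5, -0.5, 1.2]
finger_gap: 43.7
grip_force: 42.3
time: 12.2
tool_pos: [571.7, 182.0, 46.2]
tcp_rot: [180.0, -0.0, 8.0]
ft_force: [-4.2, -2.0, 4.6]
finger_gap: 43.3
grip_force: 42.7
time: 12.5
tool_pos: [571.7, 182.0, 46.2]
tcp_rot: [180.0, -0.0, 8.0]
ft_force: [-5.8, -0.8, 7.5]
finger_gap: 43.0
grip_force: 43.0
```

The hub is seated at the expected height of 46.2 mm, with force rising. I'll ease off the press, open, and retreat straight up.

```bash
python3 -m handwheel '[[0,0,-0.0008,0],[0,0,0,0]]'
python3 -m handwheel '[[0,0,0,0],[0,0,0,0],[0,0,0,0],[0,0,0,0],[0,0,0,0],[0,0,0,0],[0,0,0,0],[0,0,0,0]]' 0.075
python3 -m handwheel '[[0,0,-0.005,0],[0,0,-0.01,0],[0,0,-0.02,0],[0,0,-0.03,0],[0,0,-0.03,0],[0,0,-0.03,0],[-0.03,0,-0.03,0],[-0.04,0,0,0],[-0.04,0,0,0],[-0.04,0,0,0]]'
python3 -m handwheel '[[-0.03,0.03,0,0],[-0.03,0.04,0,0],[0,0.04,0,0],[0,0.04,0,0],[0,0,0,0],[0,0,0,0]]'
python3 -c "
from h import *
import cv2
t=r.snapshot('top')[:,:,::-1];s=r.snapshot('side')[:,:,::-1]
c=lambda i,x,y:cv2.resize(i[y:y+100,x:x+70],(400,571),interpolation=cv2.INTER_CUBIC)
cv2.imwrite('pics/m4.png',np.hstack([c(t,165,140),c(s,205,225)]))"
```

```text
time: 12.7
tool_pos: [571.7, 182.0, 46.2]
tcp_rot: [-180.0, -0.0, 8.0]
ft_force: [-2.3, 0.2, 1.2]
finger_gap: 43.3
grip_force: 42.4
time: 13.5
tool_pos: [571.6, 182.0, 46.0]
tcp_rot: [-180.0, -0.0, 8.0]
ft_force: [-0.0, -0.3, -0.2]
finger_gap: 75.5
grip_force: 0.0
time: 14.5
tool_pos: [422.0, 160.9, 202.2]
tcp_rot: [-180.0, -0.1, 8.0]
ft_force: [-0.3, -0.3, 0.7]
finger_gap: 75.3
grip_force: 0.0
time: 15.1
tool_pos: [384.8, 3.4, 201.9]
tcp_rot: [180.0, -0.1, 7.9]
ft_force: [-0.3, 1.0, -0.0]
finger_gap: 74.4
grip_force: 0.0
```

View pics/m4.png

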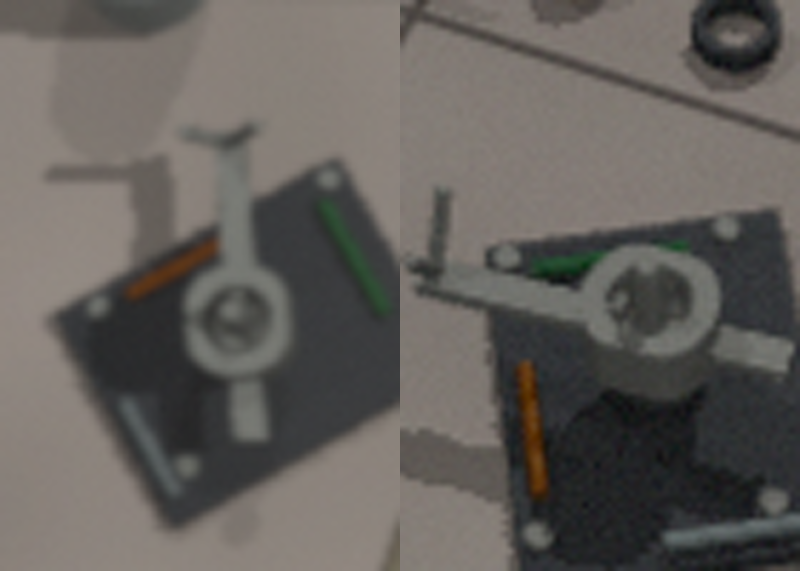

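The arm sits level on the post. In the side view the ring centre is at (652,300) in the crop, which is row 277.5 in the image. From the post's earlier rows at 58 and 90 mm, that puts the hub's top at 70 mm, so it is fully home. The gripper is clear, so I'm handing in.

```bash
python3 -c "from bench import r; print(r.hand_in())"
```

```text
the job is handed in; nothing more can be done
None
```

The rest arm is on the keyed post, tab in the keyway and hub flat on the collar; I let go, backed the gripper clear, and handed in at about 15 s, with at most about 10 N at the wrist in any reading.

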